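# Roll the edge trim flat with the hand roller

### The arm

A 6-joint arm with a two-finger parallel gripper is mounted at the origin on a cart in front of the work surface, level with it; the furniture and walls round the work are solid. World frame = base frame: x ahead of the robot, y to its left, z up, the work surface at z = 0. Lengths are in m, angles in rad, forces in N, time in s.
With the tool pointing down it reaches from about 0.325 to 1 m from the base axis. Payload 5.1 kg.
Tool frame: the origin (TCP) lies on the centre line of the jaws, within the pads' length; the fingertips stand ahead of it and the grasp point (between the pads) lies 2 mm behind it (manip.finger_overhang is the z of the fingertips in the tool frame, in m); z points along the fingers, y is the line along which they close (so a half turn about z gives the same grasp; the last joint's range is limited). The gripper opens to 85 mm and grips with 20 to 120 N. Pads are 22 mm wide; open, the fingers measure 114 mm over their backs; the gripper's body (76 mm by 85 mm) begins 54 mm behind the grasp point. The pads swing forward as they close: fully open they stand 13 mm farther back than shut.
Start: joints at [-1.318, 0.124, 1.65, -0, 1.367, -0.083], TCP at [0.214, -0.614, 0.248] pointing down, gripper open.
Joint ranges: [-2.61, 2.61], [-1.02, 2.33], [0.03, 2.71], [-1.35, 4.49], [0.32, 2.68], [-2.91, 2.91]. Speed limits (rad/s): [2.57, 2.57, 3.14, 3.14, 3.14, 3.14].

### API

Orientations are given as a unit quaternion [x, y, z, w].
In Python, from station import manip gives the robot as it stands.
- The arm moves only by the shell command python3 -m creep 'ROWS' [FORCE]. ROWS is JSON, a list of rows, each a list of 3 entries, a list of its own where there are three numbers: the shift along the tool's x, y, z each as a share of 0.5 m, from -1 to 1, then the turn, a rotation vector about the tool's x, y, z each as a share of 60 degrees, from -1 to 1, then the closure, from 0 (fully open) to 1 (shut). In form: [[[tx, ty, tz], [ax, ay, az], grip], ...]. A call has 1 to 20 rows; each row is the pose to reach, as a shift and turn from the pose commanded when the call began, along the tool's axes at that moment; what a row does not reach only later rows make up. A row lasts 1/10 s, in which the tool goes at most 50 mm and 8.59 degrees, less where a joint would pass 70% of its speed; a pose out of reach is approached as far as the arm can. A call with a number of a shift or a turn outside -1 to 1 is refused whole. A call with a gripper value outside its range is refused whole. The fingers move at their own pace and stop on an object; FORCE is the grip in N (left out, the last holds). Time passes only in rows, so rows that repeat a pose let the fingers close. It gives the time, the measured TCP pose, the force, the opening and the grip force at its end, in the units of the state.
- manip.get_state(): the state, without advancing time (a new reading comes with each control period).
- manip.grab_frame(name): name is "scene" or "side" or "wrist"; returns (picture, depth): 420x560x3 uint8, red, green, blue; 420x560 float32, m along the optical axis (not along the pixel's ray), 0 where there is no reading.
- manip.camera_params(name): a dict with "vertical_fov" (degrees; the focal length in pixels is half the picture's height over the tangent of half this angle, whatever the lens; pixels are square), "cx", "cy" (the principal point, pixels), "xyz" and "attitude" of the camera in the world; the wrist camera has in their place "T_tool_cam" (4x4, takes a point from camera to tool coordinates, whose origin is the TCP and whose axes are the flange's). Camera axes: x right, y up, looking along -z (the intrinsics and any distortion apply to the point x, -y, -z); pixel columns grow to the right and rows downward; lengths in m; the calibration is good to about 2 mm. A picture is of the moment at which its call begins: read the wrist's pose just before it. camera_params takes no time and is no camera call.
- manip.job_done(): hands the job in; it is judged then, once.
The state is a dict: "clock": time; "joint_positions": joint angles; "joint_vel": joint speeds; "effort": joint torques, N m; "tcp_pos": TCP position; "orientation": TCP orientation; "force": force on the tool from outside, world axes, zero at the start; "ft_torque": the same for the moment, N m; "finger_gap": finger opening in m; "grip_force": force on a finger pad.
Only numpy, scipy, OpenCV 4.12 (cv2) and the standard library are available. Lean on these libraries where they do the work, as an engineer would, in place of code of your own. Each camera call takes 0.05 s, during which the arm holds its last target. There are 200 camera calls.

### The job

The trim in the shelf panel's edge rail is standing proud. Take the hand roller from its stand, roll it along the trim with firm pressure (never more than 30 N) until all six pieces are fully home, then put the roller back in its stand. Press the trim with the roller only, and leave the other things where they are.

Things in the scene. Friction and masses are not known exactly. Their poses are not given: they have to be found in the camera images.
- panel: Pale wooden shelf panel, 280 x 100 x 18 mm, lying fixed on the worktop. Origin: centre of its underside; z up, y along its length, x across. On its top an aluminium edge rail runs along y, 22 mm from the panel's middle line on the -x side. In the rail sit six white rigid trim pieces in a row, each 33.5 x 26 mm, 35 mm apart, 208.5 mm in all.
- rail_mid (a point): Middle of the rail (216 x 34 mm), at the nominal height of the tops of seated pieces, 32 mm above the worktop. The rail was bedded by hand: its middle lies up to 4 mm higher or lower than that, and it slopes evenly along its length by up to 0.03 rad either way. This is not measured: the three points are those of a true rail. It does not give under load; its side walls lie 1.5 mm below seated tops.
- end_a (a point): Point over the middle of the trim piece at end A (piece0), on the rail's middle line, at the nominal height of the top of a seated piece (32 mm above the worktop). Axes as the panel's. At the start each piece stands 4 to 5 mm proud; it slides straight down when pressed with 9 to 11 N, stays where it is left and stops hard when home.
- end_b (a point): The same for the trim piece at the other end, B (piece5): 175 mm from end_a along the panel's -y. The actual heights of both ends differ by up to 7 mm from nominal.
- roller: Hand roller, about 0.27 kg, 117 mm tall. Origin on the wheel's axle; z up the handle, x along the axle; it rolls along y. Black wheel, 40 mm diameter, 24 mm wide, in a steel fork. Steel crossbar 80 (x) x 30 (y) mm, its top 36 mm above the axle. Upright wooden handle, 34 (x) x 26 (y) mm, 36 to 92 mm above the axle, 5 mm cap on top: pinch it from above across the 26 mm.
- wheel (a joint): Turn of the roller's wheel about its axle (rad), 0 at the start; 1 rad is 20 mm of rolling.
- stand: Fixed dark wooden stand, base 100 x 62 mm. Origin: centre of its underside; x along the stored roller's axle, y its rolling direction, z up. Two uprights, 70 mm apart along x, carry the crossbar at 58 mm height, the wheel hanging between them; 6 mm lips on top leave 40 mm along y for the 30 mm bar. The stored roller's axle is 32 mm above the origin, over the middle.
- piece0 (a joint): How far trim piece 0 (at end A) is pressed down (m): 0 to 0.001 at the start, 0.005 when fully home.
- piece1 (a joint): How far trim piece 1 (35 mm from piece0 towards end B) is pressed down (m): 0 to 0.001 at the start, 0.005 when fully home.
- piece2 (a joint): How far trim piece 2 (70 mm from piece0 towards end B) is pressed down (m): 0 to 0.001 at the start, 0.005 when fully home.
- piece3 (a joint): How far trim piece 3 (105 mm from piece0 towards end B) is pressed down (m): 0 to 0.001 at the start, 0.005 when fully home.
- piece4 (a joint): How far trim piece 4 (140 mm from piece0 towards end B) is pressed down (m): 0 to 0.001 at the start, 0.005 when fully home.
- piece5 (a joint): How far trim piece 5 (at end B) is pressed down (m): 0 to 0.001 at the start, 0.005 when fully home.
- masking_tape: Bystander: roll of masking tape, 96 mm across, 25 mm high. Origin at its underside.
- tuna_tin: Bystander: flat tin, 86 mm across, 40 mm high. Origin at its underside.
- scissors: Bystander: scissors, 199 mm long, lying. Origin at its underside.
- espresso_cup: Bystander: small white cup, 50 mm high. Origin at its underside.
- pen: Bystander: red pen, 145 mm long, lying. Origin at its underside.

How it is judged:
On the way, in this order (a step that is already met when the one before it is completed fails the run):
1. the roller has been lifted clear of its stand (z of roller in the frame of stand above 0.05 m), for 0.1 s.
2. the roller presses on the trim and its wheel has rolled at least 60 mm along, with some of the trim still proud (contact force between roller and panel above 3 N and (value of joint wheel above 3 rad or value of joint wheel below -3 rad) and not (value of joint each of piece0, piece1, piece2, piece3, piece4, piece5 above 0.0038 m)), for 0.05 s.
3. all six trim pieces are pressed home (value of joint each of piece0, piece1, piece2, piece3, piece4, piece5 above 0.0038 m), for 0.1 s.
At the end, for the whole second after the job is handed in: All six trim pieces are down to within 1.2 mm of their stops (joints above 0.0038), and the roller stands released and at rest in its stand: upright within 0.12 rad, its axle within 18 mm sideways of the stand's middle and 28 to 36 mm above the stand's origin (all of step 3 and horizontal distance between roller and stand below 0.018 m and z of roller in the frame of stand between 0.028 and 0.036 m and angle between roller's own z axis and vertical below 0.12 rad and linear speed of roller below 0.02 m/s); the robot touches nothing.
It fails at once if the roller presses on the panel, rail or trim with more than 30 N (contact force between roller and panel above 30 N).
It fails at once if the fingers press on the panel, rail or trim (contact force between the fingers and panel above 2 N).
It fails at once if the arm presses on the panel, rail or trim (contact force between the arm and panel above 2 N).
It fails at once if a bystander is moved by more than 30 mm (distance of any of masking_tape, tuna_tin, scissors, espresso_cup, pen from where it was at the start of the episode above 0.03 m).
It also fails if it takes over 72 s, if anything falls off the work surface, if the arm or the gripper's body presses on something with over 40 N, if the wrist force passes 120 N, or if a joint passes its speed limit or range.

## Working session

There is one attempt and no reset: what is moved stays moved. The work goes in short steps, Python scripts to look and compute and a shell command to move; the robot and the scene stay as the last step left them, time stands still between calls to the robot, and variables do not carry over. Pictures are saved under pics/ and viewed, at most 10 in all, crops included, and the job is handed in when it is done.

```bash
ls; mkdir -p pics
cat > h.py <<'E'
import numpy as np, cv2
from scipy.spatial.transform import Rotation as R
from station import manip
def cam(name,st=None):
    p=manip.camera_params(name)
    if name=="wrist":
        T=np.array(p["T_tool_cam"]); A=R.from_quat(st["orientation"]).as_matrix()
        M=A@T[:3,:3]; o=A@T[:3,3]+np.array(st["tcp_pos"])
    else:
        a=np.array(p["attitude"]); M=R.from_quat(a).as_matrix() if a.size==4 else a.reshape(3,3); o=np.array(p["xyz"])
    f=210/np.tan(np.radians(p["vertical_fov"])/2)
    return p,M,o,f
def shot(name):
    st=manip.get_state(); im,d=manip.grab_frame(name); p,M,o,f=cam(name,st)
    v,u=np.mgrid[0:420,0:560]
    c=np.stack([(u-p["cx"])/f,-(v-p["cy"])/f,-np.ones(u.shape)],-1)
    rays=c@M.T; P=o+rays*d[...,None]; P[d==0]=np.nan
    return im,d,P,rays,o
def plane(rays,o,u,v,z):
    r=rays[int(round(v)),int(round(u))]; return o+r*(z-o[2])/r[2]
E
python3 - <<'E'
from h import *
print(manip.get_state(), manip.finger_overhang)
ims=[]
for n in("scene","side"):
    im,d,P,r,o=shot(n); print(n,manip.camera_params(n)); np.savez(n,im=im,d=d,P=P,r=r,o=o); ims.append(im)
    cv2.imwrite(f"pics/{n}.png",im[...,::-1])
print(manip.camera_params("wrist"))
E
```

```text
pics
{'clock': 0.0, 'joint_positions': array([-1.31758734e+00,  1.24525678e-01,  1.65170151e+00,  2.20854625e-05,
        1.36749300e+00, -8.26075666e-02]), 'joint_vel': array([ 3.58170483e-04,  2.78206779e-04,  2.59770551e-04,  4.75490383e-04,
       -1.33406320e-03,  7.78570874e-05]), 'effort': array([-4.45764017e-04, -4.23615754e+01, -3.65450442e+01,  5.16532481e-06,
        6.95995390e-03,  2.34829670e-06]), 'tcp_pos': array([ 0.21402743, -0.61313355,  0.24702341]), 'orientation': array([ 9.85936310e-01,  1.67118106e-01, -7.98565645e-05, -1.06082162e-03]), 'force': array([-0.21090174,  0.51130078, -0.84527207]), 'ft_torque': array([-0.02947754,  0.03555432,  0.03685912]), 'grip_force': 0.0, 'finger_gap': 0.08542936155090686} 0.017
scene {'vertical_fov': 50.05808379680627, 'cx': 275.28437331788166, 'cy': 203.0964653451591, 'xyz': array([-0.43661917,  0.77853432,  0.764426  ]), 'attitude': array([-0.2290378 ,  0.43405183,  0.77555685, -0.3970545 ])}
side {'vertical_fov': 44.40603073687994, 'cx': 277.2039564048937, 'cy': 206.16163157847058, 'xyz': array([0.16857687, 1.09652542, 0.82341571]), 'attitude': array([-0.08105461,  0.45030876,  0.87432843, -0.16187023])}
{'vertical_fov': 61.845937260743604, 'cx': 284.4972607311977, 'cy': 209.12022111466894, 'T_tool_cam': array([[ 2.98674880e-04,  9.48896996e-01,  3.15585808e-01,
         8.00725177e-02],
       [ 9.99998018e-01, -9.04548253e-04,  1.77336502e-03,
         2.73296942e-04],
       [ 1.96820333e-03,  3.15584653e-01, -9.48895386e-01,
        -1.26184283e-01],
       [ 0.00000000e+00,  0.00000000e+00,  0.00000000e+00,
         1.00000000e+00]])}
```

View pics/scene.png

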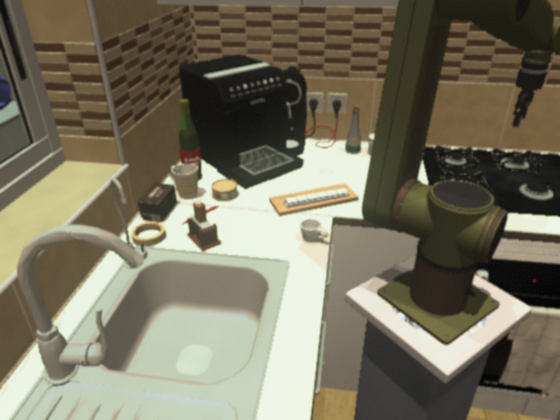

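View pics/side.png

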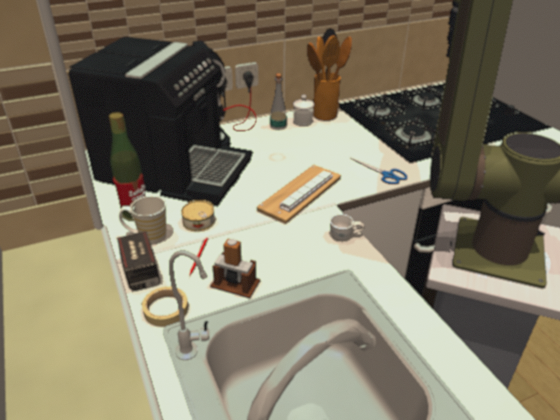

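The side view shows the roller in its stand at about (234,268), handle cap at (232,245), and the panel at (300,192) with white trim on its right half. The tape is at (165,303), pen (200,255), tin (198,214), cup (343,228) and scissors (380,172).

Run:
```python
from h import *
for n,pts in(("side",dict(cap=(232,245),handle=(233,258),standbase=(222,285),tape=(165,290),pen0=(207,240),pen1=(192,272),tin=(198,210),cup=(342,222),pA=(310,170),pB=(262,208),pC=(289,215),pD=(340,180),t0=(328,174),t1=(285,205),coffee=(150,220),sink=(300,290))),("scene",dict(cap=(200,207),handle=(201,215),pA=(272,202),pD=(355,192),t0=(290,203),t1=(345,192)))):
    q=np.load(n+".npz")
    for k,(u,v) in pts.items(): print(n,k,np.nanmedian(q["P"][v-1:v+2,u-1:u+2].reshape(-1,3),axis=0).round(3))
    P=q["P"]; hsv=cv2.cvtColor(q["im"],cv2.COLOR_RGB2HSV)
    # handle
    m=(P[...,2]>.085)&(P[...,2]<.14)&(abs(P[...,0]-np.nanmedian(P[240:262,228:238,0] if n=="side" else P[206:214,197:203,0]))<.07)
    c=P[242:262,222:245] if n=="side" else P[200:222,190:212]
    c=c[c[...,2]>.07]; print(n,"top pts",len(c),c.mean(0).round(3),c.max(0).round(3),c.min(0).round(3))
    # panel top: z 0.012-0.05, wood hue
    m=(P[...,2]>.012)&(P[...,2]<.05)&(hsv[...,0]>8)&(hsv[...,0]<22)&(hsv[...,1]>90)
    k,l,s,ce=cv2.connectedComponentsWithStats(m.astype(np.uint8))
    for i in range(1,k):
        if s[i,4]>150: 
            pp=P[l==i]; print(s[i],pp.mean(0).round(3),cv2.minAreaRect(pp[:,:2].astype(np.float32)*1000))
```

```text
side cap [0.553 0.349 0.125]
side handle [0.55  0.352 0.092]
side standbase [0.58  0.358 0.008]
side tape [0.681 0.429 0.022]
side pen0 [0.686 0.223 0.004]
side pen1 [0.665 0.341 0.004]
side tin [0.744 0.156 0.036]
side cup [0.383 0.059 0.026]
side pA [ 0.543 -0.167  0.017]
side pB [0.601 0.065 0.018]
side pC [0.524 0.068 0.018]
side pD [ 0.449 -0.172 -0.001]
side t0 [ 0.48  -0.141  0.033]
side t1 [0.544 0.046 0.03 ]
side coffee [0.793 0.294 0.088]
side sink [0.412 0.304 0.003]
side top pts 359 [0.553 0.348 0.106] [0.574 0.355 0.129] [0.539 0.329 0.072]
[339  69 108  30 926] [ 0.431 -0.89   0.031] ((423.0159912109375, -898.7993774414062), (513.1049194335938, 28.09770965576172), 45.92570495605469)
[251 101  21  14 170] [ 0.829 -0.491  0.033] ((831.80712890625, -490.1553955078125), (80.42891693115234, 19.152339935302734), 45.48381423950195)
[223 107  31  14 252] [ 0.897 -0.422  0.03 ] ((890.3673095703125, -419.9819641113281), (116.59606170654297, 37.71590042114258), 42.25307846069336)
[313 106  26  13 233] [ 0.606 -0.538  0.031] ((602.3731079101562, -531.574462890625), (88.749923706054
[... 1182 characters left out ...]
9  56  73 457] [0.906 0.343 0.034] ((919.3616943359375, 328.99456787109375), (8.91552734375, 470.2027282714844), 44.81253433227539)
[270 184  88  30 621] [ 0.53  -0.04   0.015] ((532.5606079101562, -54.37666320800781), (277.45458984375, 102.27117156982422), 74.565673828125)
[132 222  32  21 239] [0.659 0.464 0.019] ((659.2283325195312, 464.3011474609375), (86.26519775390625, 95.2403335571289), 77.17256164550781)
[ 46 247  59  68 762] [0.552 0.696 0.032] ((566.042236328125, 682.50830078125), (7.692928791046143, 256.10186767578125), 45.056697845458984)
[  0 326  33  53 579] [0.395 0.854 0.031] ((394.38543701171875, 853.9083251953125), (7.203526020050049, 104.23422241210938), 46.00630187988281)
```

Run:
```python
from h import *
for n in("side","scene"):
    q=np.load(n+".npz"); P=q["P"]
    for lo,hi in((.112,.135),(.05,.075),(.004,.03)):
        m=(np.hypot(P[...,0]-.55,P[...,1]-.347)<.06)&(P[...,2]>lo)&(P[...,2]<hi)
        p=P[m]; print(n,lo,len(p),p.mean(0).round(3),cv2.minAreaRect(p[:,:2].astype(np.float32)*1000))
im=np.load("side.npz")["im"][225:310,190:290]; cv2.imwrite("pics/s2.png",cv2.resize(im,None,fx=6,fy=6,interpolation=2)[...,::-1])
```

```text
side 0.112 182 [0.554 0.345 0.122] ((556.7796020507812, 341.0071105957031), (34.42759323120117, 27.312299728393555), 0.832265317440033)
side 0.05 496 [0.549 0.346 0.063] ((555.3104858398438, 338.24267578125), (85.58045196533203, 54.607933044433594), 0.7699068784713745)
side 0.004 612 [0.547 0.354 0.012] ((546.1912841796875, 362.93389892578125), (111.37299346923828, 82.84735107421875), 20.430143356323242)
scene 0.112 86 [0.55  0.343 0.12 ] ((554.917236328125, 340.96063232421875), (26.056921005249023, 32.61289978027344), 83.42658233642578)
scene 0.05 248 [0.539 0.345 0.061] ((553.6508178710938, 338.58282470703125), (52.833553314208984, 88.70811462402344), 89.85173797607422)
scene 0.004 287 [0.535 0.349 0.013] ((545.6958618164062, 339.9796447753906), (78.57173156738281, 102.25349426269531), 76.90782165527344)
```

View pics/s2.png

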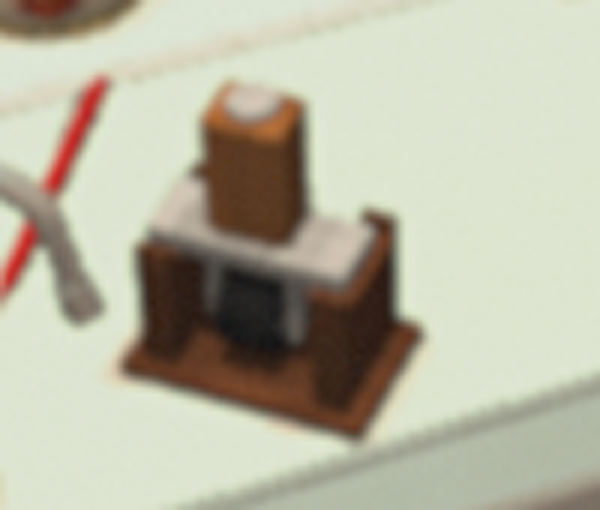

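```bash
python3 -m creep '[[[0.1,-0.12,0],[0,0,0],0],[[0.2,-0.24,0],[0,0,0],0],[[0.3,-0.36,0],[0,0,0],0],[[0.4,-0.48,0],[0,0,0],0],[[0.5,-0.61,0],[0,0,0],0],[[0.6,-0.75,0],[0,0,0],0],[[0.63,-0.8,0],[0,0,0],0],[[0.63,-0.8,0],[0,0,0],0],[[0.63,-0.8,0],[0,0,0],0],[[0.63,-0.8,0],[0,0,0],0],[[0.63,-0.8,0],[0,0,0],0],[[0.63,-0.8,0],[0,0,0],0]]'
```

```text
clock: 1.3
tcp_pos: [0.3799, -0.1309, 0.2481]
orientation: [0.986, 0.169, -0.0, 0.0]
force: [0.2, -0.5, -0.5]
finger_gap: 0.0854
grip_force: 0.0
```

The crop shows the roller seated, crossbar nearly along world x, wooden handle with a light cap on top. Moving above it.

```bash
python3 -m creep '[[[0.06,-0.08,0],[0,0,0.03],0],[[0.12,-0.16,-0.01],[0,0,0.06],0],[[0.18,-0.24,-0.02],[0,0,0.1],0],[[0.24,-0.31,-0.02],[0,0,0.14],0],[[0.3,-0.38,-0.02],[0,0,0.18],0],[[0.36,-0.45,-0.02],[0,0,0.22],0],[[0.42,-0.52,-0.02],[0,0,0.26],0],[[0.48,-0.6,-0.02],[0,0,0.3],0],[[0.55,-0.68,-0.02],[0,0,0.32],0],[[0.6,-0.74,-0.02],[0,0,0.32],0],[[0.642,-0.779,-0.02],[0,0,0.32],0],[[0.642,-0.779,-0.02],[0,0,0.32],0],[[0.642,-0.779,-0.02],[0,0,0.32],0],[[0.642,-0.779,-0.02],[0,0,0.32],0]]'
python3 - <<'E'
from h import *
im,d,P,r,o=shot("wrist"); cv2.imwrite("pics/w1.png",im[...,::-1])
ctr=np.array([.553,.343])
for lo,hi in((.118,.135),(.08,.116),(.06,.075),(.004,.02)):
    m=(np.hypot(P[...,0]-ctr[0],P[...,1]-ctr[1])<.065)&(P[...,2]>lo)&(P[...,2]<hi)
    p=P[m]
    if len(p)>20: print(lo,len(p),p.mean(0).round(4),np.median(p[:,2]).round(4),cv2.minAreaRect(p[:,:2].astype(np.float32)*1000))
E
```

```text
clock: 2.7
tcp_pos: [0.555, 0.3393, 0.2579]
orientation: [1.0, -0.001, -0.0, 0.0]
force: [-0.5, -0.4, 0.3]
finger_gap: 0.0855
grip_force: 0.0
0.118 1375 [0.5584 0.3392 0.1255] 0.1249 ((556.9340209960938, 338.99346923828125), (25.922515869140625, 33.31146240234375), 89.00508117675781)
0.08 269 [0.5729 0.3391 0.0986] 0.0986 ((571.44873046875, 339.17108154296875), (4.474658966064453, 25.875993728637695), 0.8736226558685303)
0.06 1488 [0.5715 0.3388 0.0675] 0.0682 ((554.8880615234375, 337.4425354003906), (51.81684875488281, 83.51382446289062), 89.72937774658203)
0.004 1868 [0.5591 0.3438 0.0085] 0.0085 ((547.4046630859375, 356.1331787109375), (98.81172943115234, 114.400146484375), 89.93379974365234)
```

View pics/w1.png

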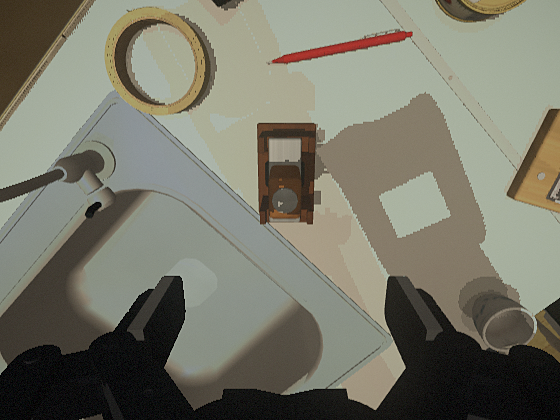

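Wrist view: stand centred at (286,175), handle cap at (284,200), tape upper left, pen top right, faucet left at (90,180), all clear of the jaws. Handle axes line up with world, so descend and grasp.

```bash
python3 -m creep '[[[0.004,0,0.08],[0,0,0],0],[[0.004,0,0.16],[0,0,0],0],[[0.004,0,0.24],[0,0,0],0],[[0.004,0,0.3],[0,0,0],0],[[0.004,0,0.33],[0,0,0],0],[[0.004,0,0.332],[0,0,0],0],[[0.004,0,0.332],[0,0,0],1],[[0.004,0,0.332],[0,0,0],1],[[0.004,0,0.332],[0,0,0],1],[[0.004,0,0.332],[0,0,0],1],[[0.004,0,0.332],[0,0,0],1],[[0.004,0,0.332],[0,0,0],1],[[0.004,0,0.332],[0,0,0],1],[[0.004,0,0.332],[0,0,0],1]]' 90
python3 -c "from h import *;print(manip.get_state()['ft_torque'])"
```

```text
clock: 4.15
tcp_pos: [0.5575, 0.3417, 0.0941]
orientation: [1.0, 0.0, 0.001, -0.0]
force: [0.1, -0.7, 6.3]
finger_gap: 0.025
grip_force: 89.0
[-0.18814115  0.07328734 -0.01635895]
```

```bash
python3 -m creep '[[[0,0,-0.05],[0,0,0],1],[[0,0,-0.12],[0,0,0],1],[[0,0,-0.2],[0,0,0],1],[[-0.02,0.06,-0.28],[0,0,0.03],1],[[-0.04,0.14,-0.28],[0,0,0.06],1],[[-0.07,0.22,-0.28],[0,0,0.09],1],[[-0.1,0.3,-0.28],[0,0,0.12],1],[[-0.13,0.38,-0.28],[0,0,0.15],1],[[-0.16,0.46,-0.28],[0,0,0.18],1],[[-0.19,0.54,-0.28],[0,0,0.21],1],[[-0.22,0.62,-0.28],[0,0,0.24],1],[[-0.25,0.7,-0.28],[0,0,0.258],1],[[-0.264,0.74,-0.28],[0,0,0.258],1],[[-0.264,0.74,-0.28],[0,0,0.258],1],[[-0.264,0.74,-0.28],[0,0,0.258],1],[[-0.264,0.74,-0.28],[0,0,0.258],1]]'
python3 - <<'E'
from h import *
im,d,P,r,o=shot("wrist"); cv2.imwrite("pics/w2.png",im[...,::-1]); np.savez("w2",im=im,P=P,r=r,o=o)
print(manip.get_state()['tcp_pos'],manip.get_state()['force'])
hsv=cv2.cvtColor(im,cv2.COLOR_RGB2HSV)
a=np.radians(74.3); yp=np.array([np.cos(a),np.sin(a)]); xp=np.array([yp[1],-yp[0]])
Q=P[...,:2]-np.array([.533,-.055])
near=(abs(Q@xp)<.07)&(abs(Q@yp)<.17)
for nm,m in(("wood",near&(P[...,2]>.012)&(P[...,2]<.05)),("trim",near&(P[...,2]>.027)&(P[...,2]<.045))):
    k,l,s,c=cv2.connectedComponentsWithStats(m.astype(np.uint8)); i=1+s[1:,4].argmax()
    p=P[l==i]; print(nm,len(p),p.mean(0).round(4),cv2.minAreaRect(p[:,:2].astype(np.float32)*1000))
    if nm=="trim":
        t=(p[:,:2]-p[:,:2].mean(0))@yp
        for b in np.linspace(-.1,.1,9): 
            w=abs(t-b)<.0125
            if w.sum()>5: print(b.round(3),np.percentile(p[w,2],[10,50,90]).round(4))
E
```

```text
clock: 5.75
tcp_pos: [0.4247, -0.0281, 0.2319]
orientation: [0.991, -0.134, -0.0, -0.0]
force: [-0.5, -0.7, -2.1]
finger_gap: 0.0249
grip_force: 89.3
[ 0.42483135 -0.02797226  0.23198485] [ 0.19125791  0.24982542 -2.0964672 ]
wood 34942 [ 0.5311 -0.059   0.023 ] ((528.900146484375, -57.43473815917969), (280.56842041015625, 93.5074234008789), 74.61475372314453)
trim 8541 [ 0.5136 -0.0526  0.0352] ((513.5740356445312, -53.32202911376953), (215.33636474609375, 30.066808700561523), 73.92898559570312)
-0.1 [0.0289 0.0339 0.0349]
-0.075 [0.0292 0.0342 0.0352]
-0.05 [0.0305 0.0346 0.0357]
-0.025 [0.0301 0.0355 0.0367]
0.0 [0.0311 0.036  0.0371]
0.025 [0.0316 0.0365 0.0376]
0.05 [0.0321 0.037  0.038 ]
0.075 [0.0318 0.037  0.0382]
0.1 [0.0323 0.0374 0.0385]
```

View pics/w2.png

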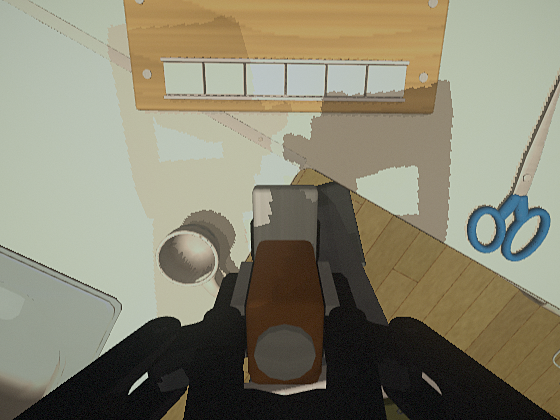

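The wrist view is clear: trim row runs from (164,80) at end A to (407,82) at end B; roller held squarely, cup at (188,255) below left.

Run:
```python
from h import *
q=np.load("w2.npz"); im,r,o=q["im"],q["r"],q["o"]
hsv=cv2.cvtColor(im,cv2.COLOR_RGB2HSV)
m=np.zeros((420,560),np.uint8); m[55:105,150:420]=((hsv[55:105,150:420,1]<60)&(hsv[55:105,150:420,2]>110))
m=cv2.morphologyEx(m,cv2.MORPH_OPEN,np.ones((7,7)))
k,l,s,c=cv2.connectedComponentsWithStats(m)
for i in range(1,k):
  if s[i,4]>300: print(s[i],c[i].round(1))
v,u=np.nonzero(m); print(u.min(),u.max(),v.min(),v.max())
for (a,b),z in zip([(164,62),(164,96),(407,65),(407,97)],[.038,.038,.034,.034]): print(plane(r,o,a,b,z).round(4))
A=sum(plane(r,o,164,b,.0375)for b in(62,96))/2;B=sum(plane(r,o,407,b,.034)for b in(65,97))/2
print(A,B,np.linalg.norm(A-B),(A+B)/2,np.degrees(np.arctan2(*(A-B)[[1,0]])))
T=R.from_quat(manip.get_state()["orientation"]).as_matrix();print(T.round(4))
```

```text
[ 164   58   40   41 1441] [183.8  78.3]
[ 246   59   39   41 1468] [265.1  78.1]
[ 327   60   39   37 1213] [345.4  78.2]
[ 367   61   39   36 1185] [385.9  78.4]
[ 205   63   39   37 1269] [224.4  78.9]
[ 287   64   38   32 1215] [305.5  79.5]
164 405 58 99
[0.5523 0.0421 0.038 ]
[0.5267 0.0522 0.038 ]
[ 0.4954 -0.1566  0.034 ]
[ 0.4695 -0.1525  0.034 ]
[0.53953242 0.04729312 0.0375    ] [ 0.48248106 -0.1545497   0.034     ] 0.20977996069157145 [ 0.51100674 -0.05362829  0.03575   ] 74.21692788760926
[[ 9.643e-01 -2.649e-01 -6.000e-04]
 [-2.649e-01 -9.643e-01  5.000e-04]
 [-7.000e-04 -3.000e-04 -1.000e+00]]
```

```bash
python3 -m creep '[[[0.05,-0.05,0.01],[0,0,0.008],1],[[0.12,-0.12,0.04],[0,0,0.008],1],[[0.17,-0.17,0.1],[0,0,0.008],1],[[0.183,-0.173,0.16],[0,0,0.008],1],[[0.183,-0.173,0.19],[0,0,0.008],1],[[0.183,-0.173,0.206],[0,0,0.008],1],[[0.183,-0.173,0.206],[0,0,0.008],1],[[0.183,-0.173,0.206],[0,0,0.008],1],[[0.183,-0.173,0.206],[0,0,0.008],1]]'
python3 - <<'E'
from h import *
import time
im,d,P,r,o=shot("wrist"); cv2.imwrite("pics/w3.png",im[...,::-1])
im,d,P,r,o=shot("side"); cv2.imwrite("pics/s3.png",cv2.resize(im[130:230,230:360],None,fx=6,fy=6,interpolation=2)[...,::-1])
print([manip.get_state()[k] for k in('tcp_pos','force','ft_torque')])
E
```

```text
clock: 6.7
tcp_pos: [0.5368, 0.0299, 0.1314]
orientation: [0.99, -0.139, 0.002, -0.0]
force: [0.9, 0.1, -2.1]
finger_gap: 0.0252
grip_force: 89.7
[array([0.53666949, 0.02996174, 0.13103719]), array([-0.90078726, -0.27902213, -2.66649389]), array([ 0.01908835, -0.02086235, -0.01631877])]
```

View pics/s3.png

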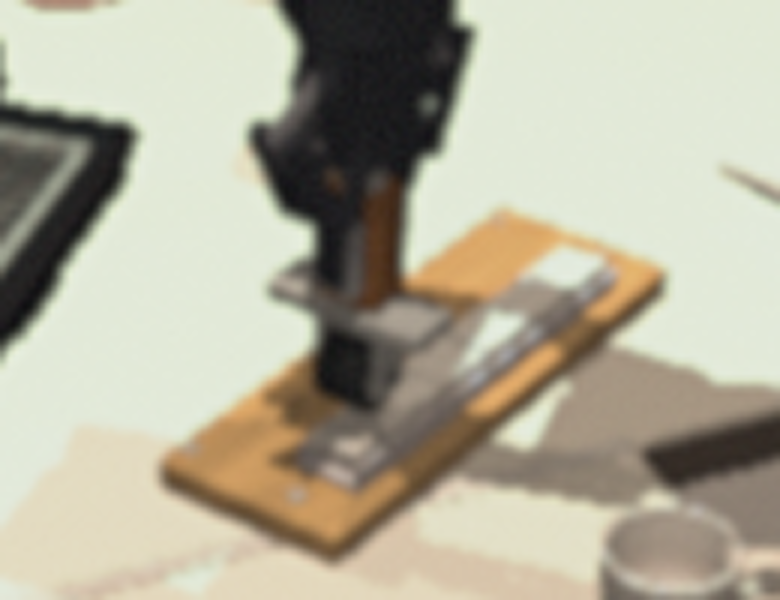

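The roller is upright over piece 0, wheel around (355,370) in the crop, on the rail's line. Step down gently.

```bash
python3 -m creep '[[[0,0,0.008],[0,0,0],1],[[0,0,0.016],[0,0,0],1],[[0,0,0.018],[0,0,0],1],[[0,0,0.02],[0,0,0],1],[[0,0,0.02],[0,0,0],1]]' | egrep 'clock|pos|force:'
python3 -m creep '[[[0,0,0.002],[0,0,0],1],[[0,0,0.003],[0,0,0],1],[[0,0,0.003],[0,0,0],1]]'| egrep 'clock|pos|force:'
```

```text
clock: 7.3
tcp_pos: [0.5358, 0.0302, 0.119]
force: [1.1, -0.3, -2.6]
grip_force: 89.7
clock: 7.6
tcp_pos: [0.5362, 0.0303, 0.1185]
force: [-1.5, 0.1, 2.4]
grip_force: 90.4
```

```bash
for i in 1 2; do python3 -m creep '[[[0,0,0.002],[0,0,0],1],[[0,0,0.002],[0,0,0],1]]'| egrep 'pos|^force:'; done;  for i in 1 2; do python3 -m creep '[[[0,0,0.001],[0,0,0],1],[[0,0,0.002],[0,0,0],1]]'| egrep 'pos|^force:'; done
```

```text
tcp_pos: [0.5364, 0.0303, 0.1181]
force: [-3.0, -0.3, 6.1]
tcp_pos: [0.5365, 0.0304, 0.1173]
force: [-2.7, 0.1, 6.7]
tcp_pos: [0.5365, 0.0304, 0.1165]
force: [-3.3, 0.8, 7.6]
tcp_pos: [0.5365, 0.0304, 0.1155]
force: [-3.4, 1.1, 8.2]
```

```bash
for i in 1 2 3 4 5; do python3 -m creep '[[[0,0,0.001],[0,0,0],1],[[0,0,0.001],[0,0,0],1]]'| egrep 'pos|^force:'; done
```

```text
tcp_pos: [0.5365, 0.0304, 0.1149]
force: [-3.1, 0.6, 7.1]
tcp_pos: [0.5365, 0.0304, 0.1144]
force: [-3.5, 1.3, 6.3]
tcp_pos: [0.5365, 0.0304, 0.1142]
force: [-3.9, 1.3, 9.0]
tcp_pos: [0.5367, 0.0304, 0.1142]
force: [-5.9, 0.2, 9.9]
tcp_pos: [0.5367, 0.0305, 0.1141]
force: [-5.9, 1.2, 12.9]
```

```bash
for i in 1 2; do python3 -m creep '[[[0,0.006,0],[0,0,0],1],[[0,0.012,0],[0,0,0],1],[[0,0.018,0],[0,0,0],1],[[0,0.024,0.0005],[0,0,0],1],[[0,0.03,0.0005],[0,0,0],1],[[0,0.036,0.0006],[0,0,0],1]]'| egrep 'pos|ori|^force:'; done
```

```text
tcp_pos: [0.532, 0.0136, 0.1138]
orientation: [0.99, -0.138, 0.001, -0.001]
force: [-4.3, 2.1, 10.7]
tcp_pos: [0.527, -0.0042, 0.1136]
orientation: [0.99, -0.138, 0.001, -0.0]
force: [-5.2, 2.1, 13.3]
```

```bash
for i in 1 2; do python3 -m creep '[[[0,0.01,0],[0,0,0],1],[[0,0.02,0],[0,0,0],1],[[0,0.03,0.0005],[0,0,0],1],[[0,0.04,0.0005],[0,0,0],1],[[0,0.05,0.001],[0,0,0],1],[[0,0.06,0.001],[0,0,0],1],[[0,0.07,0.0012],[0,0,0],1]]'| egrep 'pos|ori|^force:'; done
```

```text
tcp_pos: [0.5175, -0.0381, 0.113]
orientation: [0.99, -0.138, 0.001, -0.0]
force: [-5.3, 1.0, 12.3]
tcp_pos: [0.5079, -0.072, 0.1124]
orientation: [0.99, -0.138, 0.001, 0.0]
force: [-4.6, 1.9, 11.3]
```

```bash
for i in 1 2; do python3 -m creep '[[[0,0.01,0.0005],[0,0,0],1],[[0,0.02,0.001],[0,0,0],1],[[0,0.03,0.001],[0,0,0],1],[[0,0.04,0.0015],[0,0,0],1],[[0,0.05,0.0015],[0,0,0],1],[[0,0.06,0.002],[0,0,0],1],[[0,0.07,0.002],[0,0,0],1]]'| egrep 'clock|pos|ori|^force:'; done
```

```text
clock: 12.7
tcp_pos: [0.4985, -0.1059, 0.1117]
orientation: [0.99, -0.138, 0.001, 0.0]
force: [-4.1, 1.4, 13.6]
clock: 13.4
tcp_pos: [0.489, -0.1398, 0.1111]
orientation: [0.99, -0.138, 0.001, 0.0]
force: [-5.0, 0.8, 14.6]
```

```bash
python3 -m creep '[[[0,-0.02,0],[0,0,0],1],[[0,-0.04,-0.0005],[0,0,0],1],[[0,-0.06,-0.001],[0,0,0],1],[[0,-0.08,-0.0012],[0,0,0],1],[[0,-0.1,-0.0016],[0,0,0],1],[[0,-0.12,-0.002],[0,0,0],1],[[0,-0.14,-0.0023],[0,0,0],1],[[0,-0.16,-0.0027],[0,0,0],1],[[0,-0.18,-0.003],[0,0,0],1]]'| egrep 'pos|ori|^force:'; python3 -m creep '[[[0,-0.02,0],[0,0,0],1],[[0,-0.04,-0.0005],[0,0,0],1],[[0,-0.06,-0.001],[0,0,0],1],[[0,-0.08,-0.0012],[0,0,0],1],[[0,-0.1,-0.0016],[0,0,0],1],[[0,-0.12,-0.002],[0,0,0],1],[[0,-0.14,-0.0023],[0,0,0],1],[[0,-0.16,-0.0027],[0,0,0],1],[[0,-0.18,-0.003],[0,0,0],1]]'| egrep 'pos|ori|^force:'
```

```text
tcp_pos: [0.5141, -0.0527, 0.1126]
orientation: [0.99, -0.138, 0.002, 0.0]
force: [-4.9, -0.2, 13.9]
tcp_pos: [0.5391, 0.0344, 0.1142]
orientation: [0.99, -0.138, 0.002, -0.0]
force: [-3.9, 0.0, 14.3]
```

```bash
python3 -m creep '[[[0,0,-0.04],[0,0,0],1],[[0,0,-0.12],[0,0,0],1],[[0,0,-0.2],[0,0,0],1],[[-0.07,0.07,-0.24],[0,0,0],1],[[-0.14,0.14,-0.24],[0,0,0],1],[[-0.185,0.182,-0.24],[0,0,0],1],[[-0.185,0.182,-0.24],[0,0,0],1],[[-0.185,0.182,-0.24],[0,0,0],1],[[-0.185,0.182,-0.24],[0,0,0],1]]'
python3 - <<'E'
from h import *
im,d,P,r,o=shot("wrist"); cv2.imwrite("pics/w4.png",im[...,::-1])
P0=np.load("w2.npz")["P"]
yp=np.array([.2735,.962]);xp=np.array([.962,-.2735])
for nm,X in(("before",P0),("after",P)):
    Q=X[...,:2]-np.array([.512,-.053]); 
    for nm2,w in(("trim",np.abs(Q@xp)<.009),):
        print(nm,[np.nanmedian(X[w&(abs(Q@yp-t)<.012)][:,2]).round(4) for t in .0875-.035*np.arange(6)])
E
```

```text
clock: 16.1
tcp_pos: [0.4236, -0.0279, 0.2304]
orientation: [0.99, -0.138, 0.0, -0.0]
force: [-0.4, -0.2, -1.5]
finger_gap: 0.0249
grip_force: 90.0
before [np.float64(0.0375), np.float64(0.0371), np.float64(0.0365), np.float64(0.0359), np.float64(0.0347), np.float64(0.0342)]
after [np.float64(0.0331), np.float64(0.0325), np.float64(0.0319), np.float64(0.0312), np.float64(0.0305), np.float64(0.0299)]
```

View pics/w4.png

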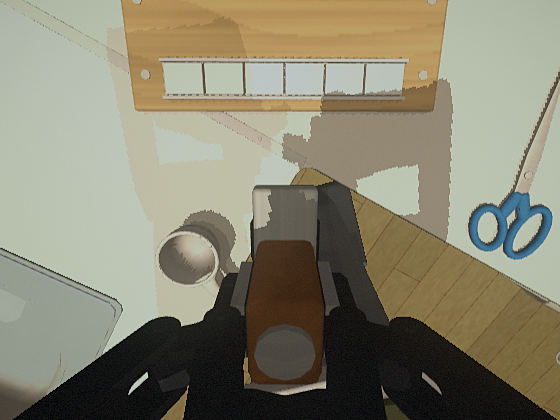

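All six pieces are down an even 4.2–4.7 mm and lie on a straight slope; roller has not slipped in the jaws (cap at (285,352) as before). Back to the stand.

```bash
python3 -m creep '[[[0.003,-0.04,0],[0,0,-0.02],1],[[0.006,-0.1,0],[0,0,-0.05],1],[[0.012,-0.18,0],[0,0,-0.08],1],[[0.018,-0.26,0],[0,0,-0.11],1],[[0.024,-0.34,0],[0,0,-0.14],1],[[0.03,-0.42,0],[0,0,-0.17],1],[[0.036,-0.5,0],[0,0,-0.2],1],[[0.042,-0.58,0],[0,0,-0.23],1],[[0.05,-0.66,0],[0,0,-0.2645],1],[[0.054,-0.73,0],[0,0,-0.2645],1],[[0.056,-0.77,0],[0,0,-0.2645],1],[[0.056,-0.784,0],[0,0,-0.2645],1],[[0.056,-0.784,0],[0,0,-0.2645],1],[[0.056,-0.784,0],[0,0,-0.2645],1],[[0.056,-0.784,0],[0,0,-0.2645],1]]'
python3 - <<'E'
from h import *
s=manip.get_state(); print(s['tcp_pos'],s['orientation'])
im,d,P,r,o=shot("wrist")
# exposed stand parts: base top and uprights
for lo,hi in((.005,.013),(.05,.07)):
    m=(abs(P[...,0]-.557)<.065)&(abs(P[...,1]-.339)<.045)&(P[...,2]>lo)&(P[...,2]<hi)
    p=P[m]; print(lo,len(p),p.min(0).round(3),p.max(0).round(3)) if len(p) else 0
E
```

```text
clock: 17.65
tcp_pos: [0.5575, 0.3404, 0.2304]
orientation: [1.0, -0.001, -0.0, 0.0]
force: [-0.2, -0.4, -2.4]
finger_gap: 0.0249
grip_force: 90.1
[0.55749279 0.34037266 0.2304041 ] [ 9.99999627e-01 -8.28117078e-04 -1.52555144e-04  1.92895429e-04]
0.005 2208 [0.492 0.306 0.005] [0.605 0.384 0.013]
0.05 1082 [0.583 0.311 0.05 ] [0.597 0.363 0.066]
```

```bash
python3 -m creep '[[[0,0.002,0.04],[0,0,0],1],[[0,0.002,0.1],[0,0,0],1],[[0,0.002,0.16],[0,0,0],1],[[0,0.002,0.21],[0,0,0],1],[[0,0.002,0.235],[0,0,0],1],[[0,0.002,0.25],[0,0,0],1],[[0,0.002,0.26],[0,0,0],1],[[0,0.002,0.264],[0,0,0],1],[[0,0.002,0.264],[0,0,0],1]]'| egrep 'pos|^force:'; python3 -m creep '[[[0,0,0.003],[0,0,0],1],[[0,0,0.006],[0,0,0],1],[[0,0,0.008],[0,0,0],1],[[0,0,0.008],[0,0,0],1]]'| egrep 'pos|^force:'
```

```text
tcp_pos: [0.5582, 0.3405, 0.0995]
force: [0.2, -0.3, -2.7]
tcp_pos: [0.5575, 0.3402, 0.0945]
force: [0.1, -0.3, -2.6]
```

```bash
for i in 1 2 3; do python3 -m creep '[[[0,0,0.001],[0,0,0],1],[[0,0,0.001],[0,0,0],1]]'| egrep 'pos|^force:'; done
```

```text
tcp_pos: [0.5577, 0.3403, 0.0942]
force: [-0.6, -1.0, -1.2]
tcp_pos: [0.5577, 0.3403, 0.0942]
force: [-2.8, -1.3, 3.6]
tcp_pos: [0.5577, 0.3403, 0.0941]
force: [-4.2, -2.9, 6.1]
```

Seated on the uprights at the same height as at the pick-up. Release and rise.

```bash
python3 -m creep '[[[0,0,0],[0,0,0],0],[[0,0,0],[0,0,0],0],[[0,0,0],[0,0,0],0],[[0,0,0],[0,0,0],0],[[0,0,0],[0,0,0],0],[[0,0,0],[0,0,0],0],[[0,0,-0.04],[0,0,0],0],[[0,0,-0.1],[0,0,0],0],[[0,0,-0.18],[0,0,0],0],[[0,0,-0.26],[0,0,0],0],[[0,0,-0.33],[0,0,0],0],[[0,0,-0.33],[0,0,0],0],[[0,0,-0.33],[0,0,0],0]]'
python3 - <<'E'
from h import *
im,d,P,r,o=shot("wrist"); cv2.imwrite("pics/w5.png",im[...,::-1])
for lo,hi in((.118,.135),(.06,.075)):
    m=(np.hypot(P[...,0]-.557,P[...,1]-.34)<.065)&(P[...,2]>lo)&(P[...,2]<hi)
    p=P[m]; print(lo,len(p),np.median(p[:,2]).round(4),cv2.minAreaRect(p[:,:2].astype(np.float32)*1000))
E
```

```text
clock: 20.9
tcp_pos: [0.558, 0.3404, 0.2594]
orientation: [1.0, -0.0, 0.001, -0.001]
force: [-0.0, -1.0, -0.6]
finger_gap: 0.0854
grip_force: 0.0
0.118 1349 0.1249 ((557.3495483398438, 340.0848693847656), (33.04298782348633, 25.59703254699707), 0.11999022960662842)
0.06 1491 0.0682 ((554.7208251953125, 337.5663146972656), (52.03732681274414, 83.98223876953125), 89.7467269897461)
```

View pics/w5.png

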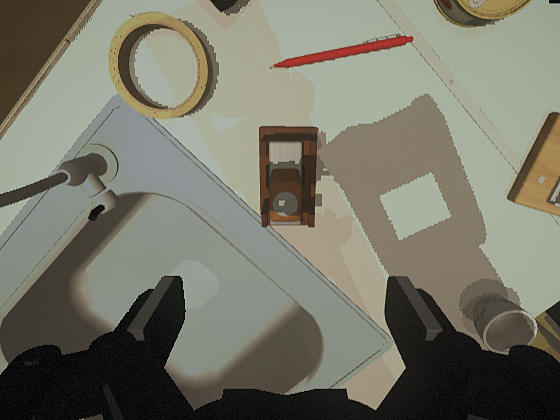

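The roller stands back in its stand at (286,178), same heights as at the start, jaws open and clear, and the other things are unmoved. Handing in.

```bash
python3 -c "from station import manip; print(manip.job_done())"
```

```text
the job is handed in; nothing more can be done
None
```

I rolled all six trim pieces down (4.2–4.7 mm each, in an even line by the wrist camera), with no force reading above about 18 N. The roller is back in its stand, nothing else I could see had moved, and I handed the job in at about 21 s; no verdict came back.

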